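# Fetch the boxed-in salt tin to the scale

## Task

The salt for the chocolates is to be weighed, but the tin with the copper-coloured lid is boxed in by three tall colour bottles on the white tray: first stand all three bottles on the small empty aluminium baking pan, then set the tin in the middle of the scale's pan, and only after that put each bottle back on the white tray exactly where it stood. Keep everything upright, and leave the black-lidded and the green-lidded tin where they are.

Things in the scene. Friction and masses are not known exactly. Their poses are not given: they have to be found in the camera images.
- red_bottle: red plastic bottle with a paper label round its middle, all else red; round, 140 mm tall. Origin: centre of its underside, z up along its axis. Body 48 mm diameter up to 95 mm, shoulder to 108 mm, then a screw cap 34 mm diameter from 108 to 140 mm, a good place to grip from above. About 0.2 kg, a symmetrical solid of revolution.
- yellow_bottle: yellow plastic bottle with a paper label round its middle, all else yellow; round, 140 mm tall. Origin: centre of its underside, z up along its axis. Body 48 mm diameter up to 95 mm, shoulder to 108 mm, then a screw cap 34 mm diameter from 108 to 140 mm, a good place to grip from above. About 0.2 kg, a symmetrical solid of revolution.
- blue_bottle: blue plastic bottle with a paper label round its middle, all else blue; round, 140 mm tall. Origin: centre of its underside, z up along its axis. Body 48 mm diameter up to 95 mm, shoulder to 108 mm, then a screw cap 34 mm diameter from 108 to 140 mm, a good place to grip from above. About 0.2 kg, a symmetrical solid of revolution.
- salt_tin: low round steel tin with a copper-coloured lid, 52 mm diameter, 42 mm tall, about 0.12 kg. Origin: centre of its underside, z up. The salt tin, the one to be fetched: at the start it stands on the station tray, boxed in by the three tall bottles on the robot's side of it.
- black_tin: low round steel tin with a black lid, 52 mm diameter, 42 mm tall, about 0.12 kg. Origin: centre of its underside, z up. Stands at the far side of the station tray at one end; not part of the job.
- green_tin: low round steel tin with a green lid, 52 mm diameter, 42 mm tall, about 0.12 kg. Origin: centre of its underside, z up. Stands at the far side of the station tray at the other end; not part of the job.
- station_tray: fixed white tray, 220 mm (its x, away from the robot) by 300 mm (its y), rim 22 mm high, floor and walls 4 mm thick. Origin: centre of its underside, on the bench. It carries all bottles and tins: the salt tin near y = 0, the bottles 57 to 71 mm from it, one straight before it (-x) and one at each side, in an order that varies; gaps between neighbours down to 7 mm.
- side_tray: fixed bare aluminium baking pan, empty at the start: the side area. 240 mm (its x) by 165 mm (its y), rim 25 mm high, 3 mm thick walls and floor, so its floor lies 3 mm above the bench. Origin: centre of its underside.
- scale_pan (a point): centre of the top face of the fixed black kitchen scale's round steel pan, 136 mm diameter, 44 mm above the bench. The scale's black housing measures 200 by 160 mm; its display lies on its robot side (-x of this frame); the pan does not give.

How it is judged:
By the outcome, as a careful person would: the job done as asked, in the order asked, and still so for the second after the job is handed in, with the robot touching nothing.
It also fails if it takes over 147 s, if anything falls off the work surface, if the arm or the gripper's body presses on something with over 40 N, if the wrist force passes 120 N, or if a joint passes its speed limit or range.

## Robot

A 6-joint arm with a two-finger parallel gripper is mounted at the origin on the work surface. World frame = base frame: x ahead of the robot, y to its left, z up, the work surface at z = 0. Lengths are in m, angles in degrees, forces in N, time in s.
With the tool pointing down it reaches from about 0.25 to 0.725 m from the base axis. Payload 9.7 kg.
Tool frame: the origin (TCP) lies midway between the tips of the shut fingers; the grasp point (between the pads) lies 19 mm behind it; z points along the fingers, y is the line along which they close (so a half turn about z gives the same grasp; the last joint's range is limited). The gripper opens to 85 mm and grips with 20 to 120 N. Pads are 22 mm wide; open, the fingers measure 114 mm over their backs; the gripper's body (76 mm by 85 mm) begins 54 mm behind the grasp point. The pads swing forward as they close: fully open they stand 13 mm farther back than shut.
Start: joints at [-64.687, 4.979, 10.078, 95.1, 0, 90], TCP at [0.235, -0.497, 0.231] pointing down, gripper open.
Joint ranges: [-179.16, 179.16], [-48.56, 103.87], [-65.8, 70.77], [-126.05, 130.52], [-82.76, 87.17], [-180, 180]. Speed limits (degrees/s): [127.2, 127.2, 147.25, 180, 180, 180].

## Interface

Orientations are given as [roll, pitch, yaw] about the fixed x, y, z axes, in that order (R = Rz(yaw) Ry(pitch) Rx(roll)).
In Python, from workcell import * gives the robot as it stands.
- The arm moves only by the tool servo_tool, never from a script. Its argument "moves" is a list of rows, each a list of 4 numbers: the shift along the world's x, y, z in a scale on which 1.0 is 80 cm, then the turn about the world's z in shares of 4 rad (1.0 is 4 rad). A call has 1 to 20 rows; each row is the pose to reach, as a shift and turn from the pose commanded when the call began; what a row does not reach only later rows make up. A row lasts 1/12 s, in which the tool goes at most 41.7 mm and 7.16 degrees, less where a joint would pass 70% of its speed; a pose out of reach is approached as far as the arm can. A call with a gripper value outside its range is refused whole. "claw" is the closure, from 0 (fully open) to 1 (shut), set as the call begins (left out, the last holds). The fingers move at their own pace and stop on an object; "force" is the grip in N (left out, the last holds). Time passes only in rows, so rows that repeat a pose let the fingers close. It gives the time, the measured TCP pose, the force, the opening and the grip force at its end, in the units of the state.
- get_obs(): the state, without advancing time (a new reading comes with each control period).
- camera(name): name is "scene" or "side" or "wrist"; returns the picture (480x640x3 uint8, red, green, blue); there is no depth.
- get_calibration(name): a dict with "fx", "fy", "cx", "cy" (pixels), "rvec" (rotation vector, rad) and "tvec" (3), from world to camera coordinates, as OpenCV has them; the wrist camera has in their place "tool_from_camera" (4x4, takes a point from camera to tool coordinates, whose origin is the TCP and whose axes are the flange's). Camera axes: x right, y down, z forward; pixel columns grow to the right and rows downward; lengths in m; the calibration is good to about 2 mm. The wrist camera is an equidistant fisheye: a pixel r from the principal point sees the ray r / f radians off the axis. A picture is of the moment at which its call begins: read the wrist's pose just before it. get_calibration takes no time and is no camera call.
- job_done(): hands the job in; it is judged then, once.
The state is a dict: "time": time; "q": joint angles; "qd": joint speeds; "joint_efforts": joint torques, N m; "ee_pos": TCP position; "tcp_rot": TCP orientation; "wrist_force": force on the tool from outside, world axes, zero at the start; "torque": the same for the moment, N m; "opening": finger opening in m; "grasp_force": force on a finger pad.
Only numpy, scipy, OpenCV 4.12 (cv2) and the standard library are available. Lean on these libraries where they do the work, as an engineer would, in place of code of your own. Each camera call takes 0.05 s, during which the arm holds its last target. There are 200 camera calls.

## Working session

There is one attempt and no reset: what is moved stays moved. The work goes in short steps, Python scripts to look and compute and a tool call to move; the robot and the scene stay as the last step left them, time stands still between calls to the robot, and variables do not carry over. Pictures are saved under pics/ and viewed, at most 14 in all, crops included, and the job is handed in when it is done.

Besides the shell and the picture viewer there is one more tool, called after "Request:" as name(argument=value, ...), one argument or row to a line, values as JSON. servo_tool: Moves the arm, as the interface text tells. Its arguments: {"type":"object","properties":{"moves":{"type":"array","items":{"type":"array","items":{"type":"number"}}},"claw":{"type":"number"},"force":{"type":"number"}},"required":["moves"]}

```bash
mkdir -p pics; python3 - <<'E'
from workcell import *
import cv2
o=get_obs();print(o)
for n in("scene","side","wrist"):
    cv2.imwrite(f"pics/{n}0.png",camera(n)[:,:,::-1]);print(n,get_calibration(n))
E
```

```text
{'time': 0.0, 'q': array([-6.46854888e+01,  5.01085925e+00,  1.00331931e+01,  9.50993314e+01,
        1.39079496e-03,  8.99983354e+01]), 'qd': array([ 0.04900406, -0.0819461 ,  0.01091137, -0.00817905,  0.01260242,
        0.08601221]), 'joint_efforts': array([-2.15194709e-04, -5.20387387e+01,  4.64808619e+01,  1.61041523e-02,
        1.35748999e-05,  7.08874426e-08]), 'ee_pos': array([ 0.23507824, -0.49696986,  0.23057409]), 'tcp_rot': array([-1.79923002e+02, -1.39303065e-03,  2.53161739e+01]), 'wrist_force': array([ 0.42365696, -0.26557682,  0.07920908]), 'torque': array([ 0.01909883, -0.04088294,  0.02897446]), 'grasp_force': 0.0, 'opening': 0.08520057651793142}
scene {'fx': 506.8860833542679, 'fy': 506.8860833542679, 'cx': 326.7540011089985, 'cy': 245.65125819764634, 'rvec': array([ 2.16053101,  1.30508908, -0.47126834]), 'tvec': array([-0.24328779, -0.32876111,  1.61752222])}
side {'fx': 492.9473383156442, 'fy': 492.9473383156442, 'cx': 315.30162753199363, 'cy': 237.74977843358874, 'rvec': array([ 0.29013759, -2.7907756 ,  1.19689561]), 'tvec': array([0.51992752, 0.12368701, 0.92795893])}
wrist {'fx': 371.64829954431775, 'fy': 371.64829954431775, 'cx': 320.98443100287096, 'cy': 240.26213283622351, 'tool_from_camera': array([[ 1.67847313e-03, -9.64406275e-01, -2.64419588e-01,
         6.71897182e-02],
       [ 9.99998586e-01,  1.64662747e-03,  3.42080897e-04,
         5.03202832e-04],
       [ 1.05495593e-04, -2.64419788e-01,  9.64407675e-01,
        -1.42358083e-01],
       [ 0.00000000e+00,  0.00000000e+00,  0.00000000e+00,
         1.00000000e+00]])}
```

View pics/scene0.png

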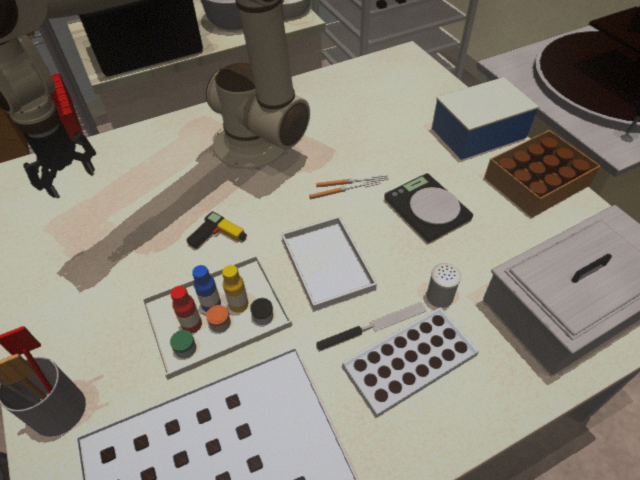

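View pics/side0.png

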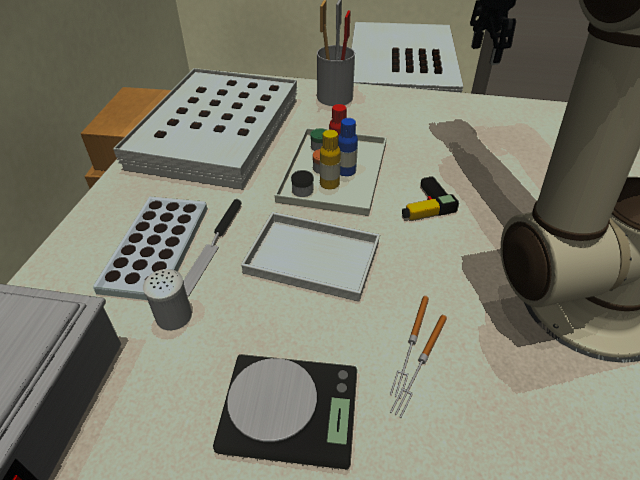

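The scene view shows the red, blue and yellow bottles at about (182,300), (203,280) and (233,280), with the copper tin at (217,317), the black tin at (262,308) and the green tin at (182,343). The empty pan is at (330,260) and the scale pan at (436,206). The side view shows the same layout.

```bash
cat > h.py <<'E'
import numpy as np, cv2
from scipy.spatial.transform import Rotation as R
from workcell import *
def ray(name,px,obs=None):
    c=get_calibration(name); px=np.atleast_2d(px).astype(float)
    n=np.c_[(px[:,0]-c['cx'])/c['fx'],(px[:,1]-c['cy'])/c['fy']]
    if name=='wrist':
        r=np.linalg.norm(n,axis=1)+1e-12
        d=np.c_[n*(np.sin(r)/r)[:,None],np.cos(r)]
        T=c['tool_from_camera'];W=R.from_euler('xyz',obs['tcp_rot'],degrees=True).as_matrix()
        return obs['ee_pos']+W@T[:3,3],d@(W@T[:3,:3]).T
    M=R.from_rotvec(c['rvec']).as_matrix()
    return -M.T@c['tvec'],np.c_[n,np.ones(len(n))]@M
def onz(name,px,z,obs=None):
    o,d=ray(name,px,obs);return o+d*((z-o[2])/d[:,2])[:,None]
def tri(px1,px2,n1='scene',n2='side'):
    o1,d1=ray(n1,px1);o2,d2=ray(n2,px2);d1=d1[0];d2=d2[0]
    s=np.linalg.lstsq(np.c_[d1,-d2],o2-o1,rcond=None)[0]
    a=o1+d1*s[0];b=o2+d2*s[1];return (a+b)/2,np.linalg.norm(a-b)
HUE=dict(red=(173,4,150),yellow=(20,32,150),blue=(105,125,130),copper=(5,14,120),green=(55,85,60))
def mask(img,col):
    h=cv2.cvtColor(img,cv2.COLOR_RGB2HSV);lo,hi,s=HUE[col];H=h[...,0]
    m=((H>=lo)&(H<=hi)) if lo<hi else ((H>=lo)|(H<=hi))
    return (m&(h[...,1]>s)&(h[...,2]>50)).astype(np.uint8)
def blobs(m,amin=40):
    n,l,st,ce=cv2.connectedComponentsWithStats(m)
    return [(st[i][:5].tolist(),ce[i].round(1).tolist()) for i in range(1,n) if st[i][4]>amin]
E
python3 - <<'E'
from h import *
for n in("scene","side"):
    im=cv2.imread(f"pics/{n}0.png")[:,:,::-1].copy()
    for c in HUE: print(n,c,blobs(mask(im,c)))
    x,y=((130,240) if n=="scene" else (270,95))
    cv2.imwrite(f"pics/crop_{n}.png",cv2.resize(im[y:y+130,x:x+170,::-1],None,fx=4,fy=4,interpolation=2))
print(onz('scene',[[217,315],[262,305],[182,340],[436,206],[328,260]],.046))
print('pan corners',onz('scene',[[283,236],[338,220],[375,286],[319,307]],.025))
print('tray corners',onz('scene',[[146,302],[256,261],[290,323],[166,371]],.022))
E
```

```text
scene red [([50, 73, 32, 66, 891], [64.3, 106.0]), ([170, 286, 24, 31, 423], [181.1, 300.7]), ([0, 327, 52, 66, 911], [23.1, 348.2])]
scene yellow [([217, 219, 26, 21, 284], [229.6, 228.5]), ([222, 265, 22, 32, 453], [231.9, 280.4]), ([231, 306, 15, 6, 47], [237.7, 308.5])]
scene blue [([193, 266, 15, 13, 146], [199.7, 271.5]), ([195, 277, 19, 16, 134], [204.7, 285.7])]
scene copper [([0, 114, 29, 46, 354], [10.4, 140.1]), ([491, 130, 109, 83, 2985], [547.2, 167.1]), ([528, 161, 18, 13, 168], [537.0, 167.2]), ([317, 180, 31, 6, 97], [331.9, 182.6]), ([310, 188, 31, 10, 101], [325.0, 192.6]), ([206, 305, 23, 21, 369], [217.1, 315.0])]
scene green [([171, 330, 22, 22, 367], [181.3, 340.4])]
side red [([341, 10, 9, 50, 137], [344.9, 35.0]), ([329, 104, 17, 30, 310], [337.3, 116.5])]
side yellow [([320, 130, 20, 36, 583], [329.8, 148.1]), ([320, 178, 19, 11, 152], [328.9, 183.4]), ([406, 199, 34, 21, 501], [423.3, 208.8])]
side blue [([339, 118, 19, 35, 506], [347.5, 135.6]), ([340, 166, 15, 10, 110], [347.1, 171.1])]
side copper [([313, 149, 7, 15, 83], [316.4, 155.9]), ([411, 296, 17, 40, 240], [419.6, 315.8]), ([423, 315, 23, 41, 269], [434.4, 334.5])]
side green [([310, 129, 16, 11, 115], [317.2, 133.5])]
[[ 0.58518959 -0.31496666  0.046     ]
 [ 0.608626   -0.21291097  0.046     ]
 [ 0.60984652 -0.40573369  0.046     ]
 [ 0.53809193  0.32802684  0.046     ]
 [ 0.56394927 -0.01601543  0.046     ]]
pan corners [[ 0.42346163 -0.07675979  0.025     ]
 [ 0.44177511  0.07843363  0.025     ]
 [ 0.67400537  0.05560393  0.025     ]
 [ 0.66360827 -0.09243962  0.025     ]]
tray corners [[ 0.45535102 -0.45236742  0.022     ]
 [ 0.46461258 -0.17122658  0.022     ]
 [ 0.66919846 -0.17094163  0.022     ]
 [ 0.65159835 -0.4605164   0.022     ]]
```

View pics/crop_scene.png

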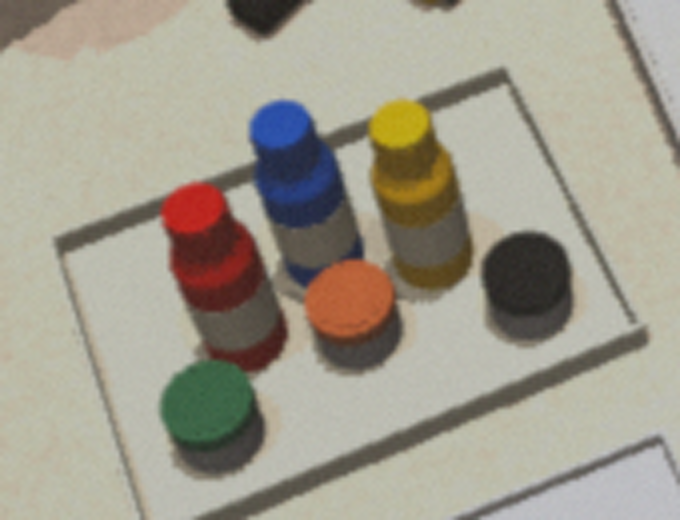

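The crop shows the bright cap tops at full-image pixels of about red (178.8,292), blue (200.8,271.3) and yellow (230.3,271), with the salt lid at (217.5,315). I cast these onto their known heights next.

```bash
python3 - <<'E'
from h import *
im=cv2.imread("pics/side0.png")[:,:,::-1]
p=onz('scene',[[178.8,292],[200.8,271.3],[230.3,271]],.144);print(p)
s=onz('scene',[217.5,315],.046);print(s,np.linalg.norm((p-s)[:,:2],axis=1))
# side: cap-top centres approx: top rows of each blob
print(onz('side',[[338.5,109],[348,123],[330,135]],.144))
E
```

```text
[[ 0.55693863 -0.37295234  0.144     ]
 [ 0.52644969 -0.3133537   0.144     ]
 [ 0.55628115 -0.25527673  0.144     ]]
[[ 0.58572717 -0.31394915  0.046     ]] [0.06565178 0.05928046 0.06564694]
[[ 0.55333716 -0.3719899   0.144     ]
 [ 0.52060885 -0.3127992   0.144     ]
 [ 0.55149201 -0.25435289  0.144     ]]
```

The manual's scale: shifts go in shares of 80 cm and turns go in shares of 4 rad. Converting my numbers, 31.5 cm / 80 = 0.3938, 18.7 cm / 80 = 0.2338, 1.129 rad / 4 = 0.2823.

Request:
servo_tool(
  moves=[
    [0,0,0.0875,0.025],
    [0.05,0.025,0.0875,0.05],
    [0.1,0.05,0.0875,0.075],
    [0.15,0.075,0.0875,0.1],
    [0.2,0.1125,0.0875,0.125],
    [0.25,0.15,0.0875,0.15],
    [0.3,0.175,0.0875,0.175],
    [0.35,0.2,0.0875,0.2],
    [0.3938,0.2338,0.0875,0.225],
    [0.3938,0.2338,0.0875,0.25],
    [0.3938,0.2338,0.0875,0.2823],
    [0.3938,0.2338,0.0875,0.2823],
    [0.3938,0.2338,0.0875,0.2823],
    [0.3938,0.2338,0.0875,0.2823],
    [0.3938,0.2338,0.0875,0.2823],
    [0.3938,0.2338,0.0875,0.2823],
  ],
  claw=0.3,
)

```text
time: 1.48
ee_pos: [0.5493, -0.311, 0.3018]
tcp_rot: [180.0, 0.0, 89.8]
wrist_force: [0.2, 1.3, -0.4]
opening: 0.0596
grasp_force: 0.0
```

```bash
python3 - <<'E'
from h import *
o=get_obs();im=camera('wrist');np.save('w1.npy',im);import pickle;pickle.dump(o,open('w1.pkl','wb'))
print(o['ee_pos'],o['tcp_rot'],o['opening'],o['q'],o['time'])
cv2.imwrite('pics/w1.png',im[:,:,::-1])
E
```

```text
[ 0.54930746 -0.31102147  0.30180062] [1.79967679e+02 2.06174749e-02 8.98027693e+01] 0.05960203231359752 [-2.95178523e+01  1.96719793e+01  3.54163148e+01  1.05706058e+02
 -2.14852021e-03  6.06793719e+01] 1.4833
```

View pics/w1.png

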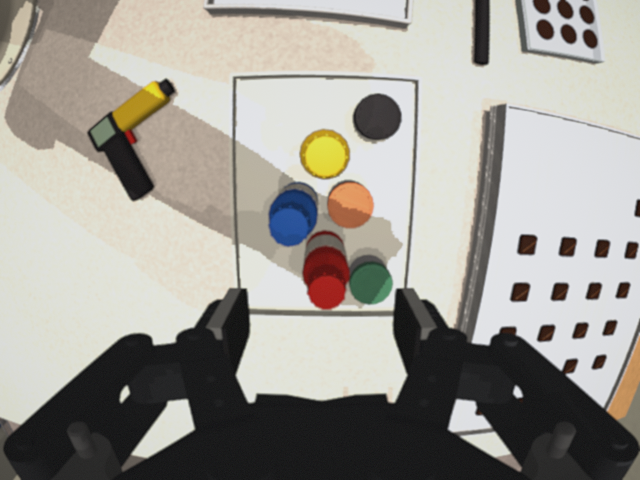

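The wrist view shows the cap tops at yellow (325,153), blue (289,227) and red (327,292), and the copper lid at (350,204). The green lid is at (370,282) and the black one at (377,117). I'll segment the bright discs.

```bash
cat >> h.py <<'E'
def discs(im,o,which=('red','yellow','blue'),zt=.144):
    """centres of bright cap-top discs in a wrist picture -> world"""
    h=cv2.cvtColor(im,cv2.COLOR_RGB2HSV);out={}
    for c in which:
        m=mask(im,c)&(h[...,2]>DV[c]).astype(np.uint8)
        m=cv2.morphologyEx(m,cv2.MORPH_OPEN,np.ones((3,3),np.uint8))
        cs=[k for k in cv2.findContours(m,0,cv2.CHAIN_APPROX_NONE)[0] if cv2.contourArea(k)>300]
        for k in cs:
            P=onz('wrist',k.reshape(-1,2),zt,o)[:,:2].astype(np.float32)
            (cx,cy),r=cv2.minEnclosingCircle(P);e=cv2.fitEllipse(P)
            print(c,'px',k.reshape(-1,2).mean(0).round(1),'ell',np.round(e[0],4),np.round(e[1],4),'circ',round(cx,4),round(cy,4),'d',round(2*r,4))
DV=dict(red=175,yellow=215,blue=150,copper=100,green=60)
E
python3 - <<'E'
from h import *
import pickle
im=np.load('w1.npy');o=pickle.load(open('w1.pkl','rb'))
h=cv2.cvtColor(im,cv2.COLOR_RGB2HSV)
for n,(u,v) in dict(y=(325,153),yb=(325,174),b=(289,227),bb=(299,200),r=(327,292),rb=(325,265),c=(350,204)).items(): print(n,h[v,u])
discs(im,o);discs(im,o,('copper','green'),.046)
E
```

```text
y [ 29 178 226]
yb [ 27 195 227]
b [109 187 154]
bb [109 192 110]
r [  1 209 162]
rb [  2 212  88]
c [ 12 147 227]
yellow px [325.1 155.8] ell [ 0.5533 -0.2567] [0.0308 0.0309] circ 0.5534 -0.2567 d 0.0319
blue px [289.9 223. ] ell [ 0.5239 -0.3114] [0.0202 0.0296] circ 0.523 -0.3149 d 0.0297
copper px [349.5 204.6] ell [ 0.5814 -0.3136] [0.0479 0.0501] circ 0.5814 -0.3134 d 0.0511
green px [370.5 283. ] ell [ 0.6076 -0.4058] [0.0479 0.0501] circ 0.6078 -0.4059 d 0.0514
```

```bash
sed -i 's/^DV=.*/DV=dict(red=125,yellow=205,blue=132,copper=100,green=60)/' h.py; python3 - <<'E'
from h import *
import pickle
im=np.load('w1.npy');o=pickle.load(open('w1.pkl','rb'))
discs(im,o)
cs,_=cv2.findContours((cv2.cvtColor(im,cv2.COLOR_RGB2GRAY)[90:145,350:405]<90).astype(np.uint8),0,1)
k=max(cs,key=cv2.contourArea).reshape(-1,2)+[350,90];print('black',cv2.minEnclosingCircle(onz('wrist',k,.046,o)[:,:2].astype(np.float32)))
for n in('scene','side'):
    pass
print('pan', onz('scene',[[283,236],[338,220],[375,286],[319,307]],.025).mean(0),onz('side',[[274,216],[379,237],[360,297],[243,266]],.025),onz('side',[272,399],.044),onz('scene',[435.5,206.5],.044))
print('tray wrist',onz('wrist',[[234,76],[417,80],[408,313],[240,312]],.022,o))
E
```

```text
red px [326.3 291.5] ell [ 0.5546 -0.3738] [0.0307 0.0309] circ 0.5546 -0.374 d 0.0321
yellow px [325.  155.8] ell [ 0.5533 -0.2565] [0.0314 0.0317] circ 0.5534 -0.2565 d 0.033
blue px [288.5 226.6] ell [ 0.5229 -0.3151] [0.0304 0.0309] circ 0.5228 -0.3152 d 0.0319
black ((0.6095177531242371, -0.2184755504131317), 0.02589327096939087)
pan [ 0.55071259 -0.00879046  0.025     ] [[ 0.64445194 -0.09530384  0.025     ]
 [ 0.41157127 -0.07462084  0.025     ]
 [ 0.426947    0.09332568  0.025     ]
 [ 0.66402548  0.06185929  0.025     ]] [[0.52697289 0.33298212 0.044     ]] [[0.53758115 0.32712997 0.044     ]]
tray wrist [[ 0.45144833 -0.16652629  0.022     ]
 [ 0.65980689 -0.17089237  0.022     ]
 [ 0.66178566 -0.45755538  0.022     ]
 [ 0.44595486 -0.45543098  0.022     ]]
```

Scaled: -12 cm / 80 = -0.15, -9 cm / 80 = -0.1125.

Request:
servo_tool(
  moves=[
    [0.0038,0.025,0,0],
    [0.0038,0.0675,-0.0375,0],
    [0.0038,0.0675,-0.075,0],
    [0.0038,0.0675,-0.1125,0],
    [0.0038,0.0675,-0.15,0],
    [0.0038,0.0675,-0.15,0],
    [0.0038,0.0675,-0.15,0],
    [0.0038,0.0675,-0.15,0],
    [0.0038,0.0675,-0.15,0],
  ],
  force=30,
)

```text
time: 2.28
ee_pos: [0.5539, -0.2569, 0.1842]
tcp_rot: [179.8, 0.1, 90.0]
wrist_force: [0.3, 0.0, 1.3]
opening: 0.0597
grasp_force: 0.0
```

```bash
python3 - <<'E'
from h import *
o=get_obs();im=camera('wrist');print(o['ee_pos'],o['tcp_rot'])
cv2.imwrite('pics/w2.png',im[:,:,::-1]);discs(im,o)
E
```

```text
[ 0.55394224 -0.25691734  0.18415764] [1.79802806e+02 9.00666799e-02 8.99568264e+01]
blue px [267.1 361.6] ell [ 0.5231 -0.3149] [0.03   0.0302] circ 0.5231 -0.3148 d 0.0316
```

View pics/w2.png

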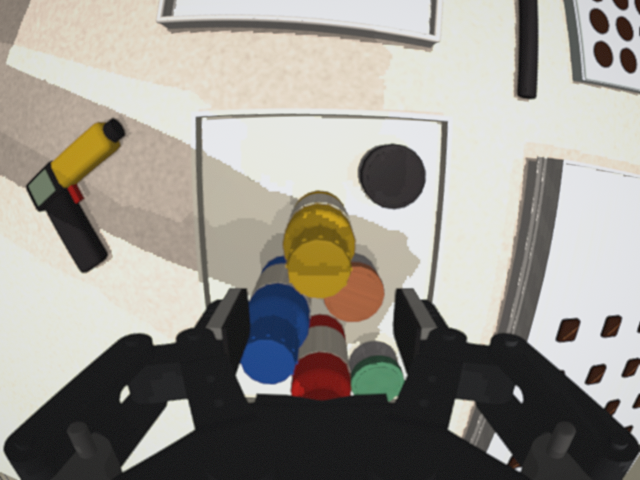

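The wrist view shows the yellow cap at (319,268), centred between the fingertips at columns 245 and 398. The blue cap comes out at (0.523,-0.315), as before. I'll descend, close and lift.

Scaled: -7 cm / 80 = -0.0875, -6 cm / 80 = -0.075.

Request:
servo_tool(
  moves=[
    [0,0,-0.025,0],
    [0,0,-0.05,0],
    [0,0,-0.075,0],
    [0,0,-0.0875,0],
    [0,0,-0.0875,0],
    [0,0,-0.0875,0],
    [0,0,-0.0875,0],
    [0,0,-0.0875,0],
  ],
)

```text
time: 3.0
ee_pos: [0.5539, -0.2566, 0.1131]
tcp_rot: [179.9, 0.1, 90.0]
wrist_force: [0.2, -0.0, -0.0]
opening: 0.0599
grasp_force: 0.0
```

Request:
servo_tool(
  moves=[
    [0,0,0,0],
    [0,0,0,0],
    [0,0,0,0],
    [0,0,0,0],
    [0,0,0,0],
    [0,0,0,0],
    [0,0,0,0],
  ],
  claw=0.8,
  force=30,
)

```text
time: 3.58
ee_pos: [0.5534, -0.2564, 0.1121]
tcp_rot: [179.9, 0.0, 90.0]
wrist_force: [-0.8, 0.3, 5.4]
opening: 0.033
grasp_force: 29.6
```

Scaled: 27.6 cm / 80 = 0.345, 6.2 cm / 80 = 0.0775.

Request:
servo_tool(
  moves=[
    [0,0,0.025,0],
    [0,0,0.0625,0],
    [0,0,0.1,0],
    [0,0,0.1375,0],
    [0,0,0.175,0],
    [0,0,0.2125,0],
    [0.0125,0.05,0.2125,0],
    [0.025,0.1,0.2125,0],
    [0.0375,0.15,0.2125,0],
    [0.05,0.2,0.2125,0],
    [0.0625,0.25,0.2125,0],
    [0.075,0.3,0.2125,0],
    [0.0775,0.345,0.2125,0],
    [0.0775,0.345,0.2125,0],
    [0.0775,0.345,0.175,0],
    [0.0775,0.345,0.1375,0],
    [0.0775,0.345,0.1,0],
    [0.0775,0.345,0.0625,0],
    [0.0775,0.345,0.0625,0],
    [0.0775,0.345,0.0625,0],
  ],
)

```text
time: 5.25
ee_pos: [0.614, 0.0197, 0.16]
tcp_rot: [-179.8, 0.0, 90.0]
wrist_force: [-0.3, -0.5, -0.9]
opening: 0.0332
grasp_force: 30.9
```

```bash
python3 - <<'E'
from h import *
cv2.imwrite('pics/s2.png',camera('scene')[:,:,::-1])
E
```

```text
(no output)
```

View pics/s2.png

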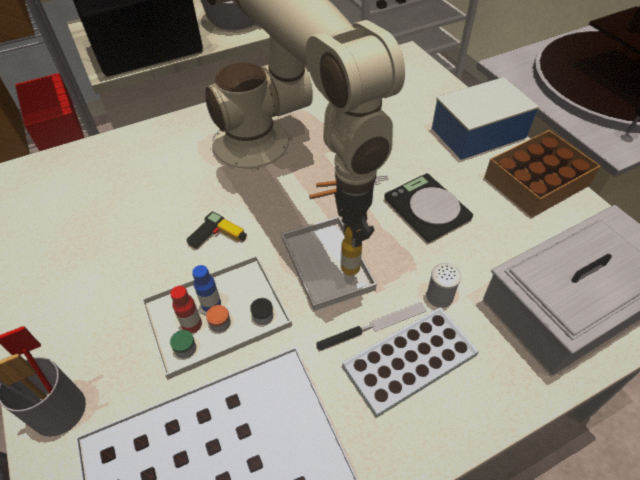

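The bottle hangs upright over the pan, with its axis at about (350,260). I'll lower it slowly.

Scaled: -5.1 cm / 80 = -0.0638, -5 cm / 80 = -0.0625.

Request:
servo_tool(
  moves=[
    [0,0,-0.0188,0],
    [0,0,-0.0375,0],
    [0,0,-0.05,0],
    [0,0,-0.0575,0],
    [0,0,-0.0625,0],
    [0,0,-0.0638,0],
    [0,0,-0.0638,0],
    [0,0,-0.0638,0],
    [0,0,-0.0638,0],
  ],
)

```text
time: 6.05
ee_pos: [0.6156, 0.0198, 0.1112]
tcp_rot: [179.9, 0.0, 90.0]
wrist_force: [-0.5, -0.6, 1.7]
opening: 0.0333
grasp_force: 31.3
```

Scaled: 6 cm / 80 = 0.075, 3 cm / 80 = 0.0375.

Request:
servo_tool(
  moves=[
    [0,0,0,0],
    [0,0,0,0],
    [0,0,0,0],
    [0,0,0,0],
    [0,0,0,0],
    [0,0,0.0375,0],
    [0,0,0.075,0],
    [0,0,0.075,0],
    [0,0,0.075,0],
  ],
  claw=0.3,
)

```text
time: 6.8
ee_pos: [0.6161, 0.0198, 0.1723]
tcp_rot: [179.8, -0.0, 90.0]
wrist_force: [-0.2, 0.8, -0.7]
opening: 0.0597
grasp_force: 0.0
```

Scaled: -33.5 cm / 80 = -0.4188, -9.2 cm / 80 = -0.115.

Request:
servo_tool(
  moves=[
    [0,0,0.0375,0],
    [-0.0125,-0.05,0.0375,0],
    [-0.025,-0.1,0.0375,0],
    [-0.0375,-0.15,0.0375,0],
    [-0.0563,-0.2,0.0375,0],
    [-0.075,-0.25,0.0375,0],
    [-0.0875,-0.3,0.0375,0],
    [-0.1,-0.35,0.0375,0],
    [-0.1125,-0.3875,0.0375,0],
    [-0.115,-0.4188,0.0375,0],
    [-0.115,-0.4188,0.0375,0],
    [-0.115,-0.4188,0.0375,0],
    [-0.115,-0.4188,0.0125,0],
    [-0.115,-0.4188,-0.025,0],
    [-0.115,-0.4188,-0.05,0],
    [-0.115,-0.4188,-0.0738,0],
    [-0.115,-0.4188,-0.0738,0],
    [-0.115,-0.4188,-0.0738,0],
    [-0.115,-0.4188,-0.0738,0],
    [-0.115,-0.4188,-0.0738,0],
  ],
)

```text
time: 8.47
ee_pos: [0.5239, -0.3151, 0.113]
tcp_rot: [179.9, 0.1, 90.0]
wrist_force: [-0.1, 1.2, -0.5]
opening: 0.0597
grasp_force: 0.0
```

Request:
servo_tool(
  moves=[
    [0,0,0,0],
    [0,0,0,0],
    [0,0,0,0],
    [0,0,0,0],
    [0,0,0,0],
    [0,0,0,0],
    [0,0,0,0],
  ],
  claw=0.8,
)

```text
time: 9.05
ee_pos: [0.5233, -0.3155, 0.1123]
tcp_rot: [179.9, 0.0, 90.0]
wrist_force: [-1.6, 0.1, 5.8]
opening: 0.0332
grasp_force: 29.7
```

Scaled: 27.5 cm / 80 = 0.3438, 2.2 cm / 80 = 0.0275.

Request:
servo_tool(
  moves=[
    [0,0,0.025,0],
    [0,0,0.0625,0],
    [0,0,0.1,0],
    [0,0,0.1375,0],
    [0,0,0.175,0],
    [0,0,0.2125,0],
    [0,0.05,0.2125,0],
    [0.0063,0.1,0.2125,0],
    [0.0125,0.15,0.2125,0],
    [0.0188,0.2,0.2125,0],
    [0.025,0.25,0.2125,0],
    [0.0275,0.3,0.2125,0],
    [0.0275,0.3438,0.2125,0],
    [0.0275,0.3438,0.2125,0],
    [0.0275,0.3438,0.175,0],
    [0.0275,0.3438,0.1375,0],
    [0.0275,0.3438,0.1,0],
    [0.0275,0.3438,0.0625,0],
    [0.0275,0.3438,0.0625,0],
    [0.0275,0.3438,0.0625,0],
  ],
)

```text
time: 10.72
ee_pos: [0.5442, -0.0403, 0.1604]
tcp_rot: [-179.8, -0.0, 90.0]
wrist_force: [0.2, -1.1, -1.4]
opening: 0.0331
grasp_force: 31.0
```

Scaled: -5.1 cm / 80 = -0.0638, -5 cm / 80 = -0.0625.

Request:
servo_tool(
  moves=[
    [0,0,-0.0188,0],
    [0,0,-0.0375,0],
    [0,0,-0.05,0],
    [0,0,-0.0575,0],
    [0,0,-0.0625,0],
    [0,0,-0.0638,0],
    [0,0,-0.0638,0],
    [0,0,-0.0638,0],
    [0,0,-0.0638,0],
  ],
)

```text
time: 11.47
ee_pos: [0.5456, -0.0403, 0.1114]
tcp_rot: [179.9, 0.0, 90.0]
wrist_force: [-0.6, -0.4, 4.4]
opening: 0.0332
grasp_force: 31.7
```

Scaled: 9 cm / 80 = 0.1125, 6 cm / 80 = 0.075.

Request:
servo_tool(
  moves=[
    [0,0,0,0],
    [0,0,0,0],
    [0,0,0,0],
    [0,0,0,0],
    [0,0,0,0],
    [0,0,0.0375,0],
    [0,0,0.075,0],
    [0,0,0.1125,0],
    [0,0,0.1125,0],
    [0,0,0.1125,0],
  ],
  claw=0.3,
)

```text
time: 12.3
ee_pos: [0.546, -0.0402, 0.2021]
tcp_rot: [179.8, 0.0, 90.0]
wrist_force: [0.2, 0.1, -0.9]
opening: 0.06
grasp_force: 0.0
```

Scaled: -33.4 cm / 80 = -0.4175, -8.9 cm / 80 = -0.1113.

Request:
servo_tool(
  moves=[
    [0,-0.05,0,0],
    [0.0013,-0.1,0,0],
    [0.0038,-0.15,0,0],
    [0.0063,-0.2,0,0],
    [0.0075,-0.25,0,0],
    [0.0088,-0.3,0,0],
    [0.01,-0.35,0,0],
    [0.0113,-0.3875,0,0],
    [0.0125,-0.4175,0,0],
    [0.0125,-0.4175,0,0],
    [0.0125,-0.4175,0,0],
    [0.0125,-0.4175,-0.025,0],
    [0.0125,-0.4175,-0.0625,0],
    [0.0125,-0.4175,-0.0875,0],
    [0.0125,-0.4175,-0.1113,0],
    [0.0125,-0.4175,-0.1113,0],
    [0.0125,-0.4175,-0.1113,0],
    [0.0125,-0.4175,-0.1113,0],
    [0.0125,-0.4175,-0.1113,0],
  ],
)

```text
time: 13.88
ee_pos: [0.5559, -0.3742, 0.1132]
tcp_rot: [179.9, 0.1, 90.0]
wrist_force: [0.2, 0.1, 0.2]
opening: 0.0597
grasp_force: 0.0
```

Request:
servo_tool(
  moves=[
    [0,0,0,0],
    [0,0,0,0],
    [0,0,0,0],
    [0,0,0,0],
    [0,0,0,0],
    [0,0,0,0],
    [0,0,0,0],
  ],
  claw=0.8,
)

```text
time: 14.47
ee_pos: [0.5553, -0.3745, 0.1124]
tcp_rot: [179.9, 0.1, 90.0]
wrist_force: [-2.2, -0.1, 6.0]
opening: 0.0334
grasp_force: 29.7
```

Scaled: 39.9 cm / 80 = 0.4988, 38 cm / 80 = 0.475.

Request:
servo_tool(
  moves=[
    [0,0,0.025,0],
    [0,0,0.0625,0],
    [0,0,0.1,0],
    [0,0,0.1375,0],
    [0,0,0.175,0],
    [0,0,0.2125,0],
    [-0.025,0.05,0.2125,0],
    [-0.05,0.1,0.2125,0],
    [-0.075,0.1375,0.2125,0],
    [-0.1,0.175,0.2125,0],
    [-0.1,0.225,0.2125,0],
    [-0.1,0.275,0.2125,0],
    [-0.1,0.325,0.2125,0],
    [-0.1,0.375,0.2125,0],
    [-0.1,0.425,0.2125,0],
    [-0.1,0.475,0.2125,0],
    [-0.1,0.4988,0.2125,0],
    [-0.1,0.4988,0.2125,0],
    [-0.1,0.4988,0.2125,0],
    [-0.1,0.4988,0.2125,0],
  ],
)

```text
time: 16.13
ee_pos: [0.4751, 0.0245, 0.2812]
tcp_rot: [-180.0, 0.0, 90.0]
wrist_force: [-0.7, -0.8, -2.3]
opening: 0.0331
grasp_force: 31.1
```

Scaled: -17.1 cm / 80 = -0.2138, -17 cm / 80 = -0.2125.

Request:
servo_tool(
  moves=[
    [0,0,-0.0375,0],
    [0,0,-0.075,0],
    [0,0,-0.1125,0],
    [0,0,-0.15,0],
    [0,0,-0.175,0],
    [0,0,-0.1938,0],
    [0,0,-0.205,0],
    [0,0,-0.2125,0],
    [0,0,-0.2138,0],
    [0,0,-0.2138,0],
    [0,0,-0.2138,0],
    [0,0,-0.2138,0],
  ],
)

```text
time: 17.13
ee_pos: [0.4756, 0.0246, 0.1109]
tcp_rot: [179.9, 0.0, 90.0]
wrist_force: [0.1, -1.2, 0.1]
opening: 0.0335
grasp_force: 31.5
```

Scaled: 9 cm / 80 = 0.1125, 6 cm / 80 = 0.075.

Request:
servo_tool(
  moves=[
    [0,0,0,0],
    [0,0,0,0],
    [0,0,0,0],
    [0,0,0,0],
    [0,0,0,0],
    [0,0,0.0375,0],
    [0,0,0.075,0],
    [0,0,0.1125,0],
    [0,0,0.1125,0],
    [0,0,0.1125,0],
  ],
  claw=0.3,
)

```text
time: 17.97
ee_pos: [0.476, 0.0249, 0.2019]
tcp_rot: [179.8, -0.0, 90.0]
wrist_force: [-0.6, 1.5, -0.7]
opening: 0.0594
grasp_force: 0.0
```

Scaled: -33.8 cm / 80 = -0.4225, 10.6 cm / 80 = 0.1325.

Request:
servo_tool(
  moves=[
    [0.0125,-0.05,0,0],
    [0.025,-0.1,0,0],
    [0.0375,-0.15,0,0],
    [0.05,-0.2,0,0],
    [0.0625,-0.25,0,0],
    [0.0875,-0.3,0,0],
    [0.1125,-0.35,0,0],
    [0.125,-0.3875,0,0],
    [0.1325,-0.4225,0,0],
    [0.1325,-0.4225,0,0],
    [0.1325,-0.4225,0,0],
    [0.1325,-0.4225,0,0],
    [0.1325,-0.4225,0,0],
    [0.1325,-0.4225,0,0],
  ],
  claw=0.1,
)

```text
time: 19.13
ee_pos: [0.5811, -0.312, 0.2006]
tcp_rot: [180.0, 0.0, 90.1]
wrist_force: [-0.1, 0.6, 0.6]
opening: 0.0772
grasp_force: 0.0
```

```bash
python3 - <<'E'
from h import *
o=get_obs();im=camera('wrist');print(o['ee_pos'])
cv2.imwrite('pics/w3.png',im[:,:,::-1]);discs(im,o,('copper','green'),.046)
cv2.imwrite('pics/s3.png',camera('scene')[:,:,::-1])
E
```

```text
[ 0.58109642 -0.31201228  0.20061302]
copper px [321.5 223.9] ell [ 0.582  -0.3136] [0.0486 0.0503] circ 0.5817 -0.3136 d 0.0513
green px [349.8 323.8] ell [ 0.6078 -0.4058] [0.0483 0.0494] circ 0.6083 -0.4058 d 0.0507
```

View pics/s3.png

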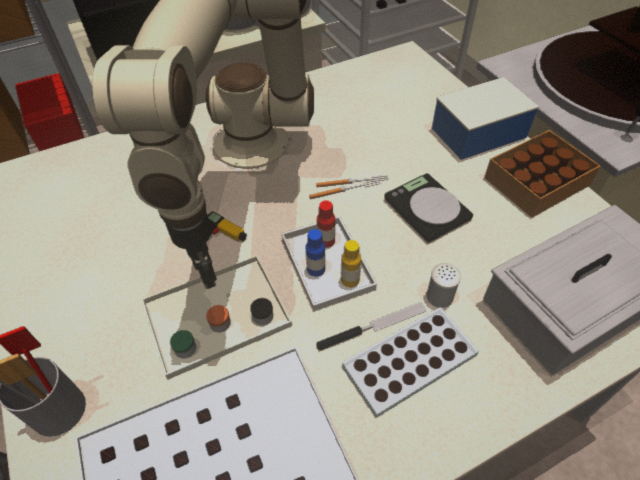

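All three bottles stand upright in the pan, at (326,224), (315,253) and (350,265). The three tins have not moved. I'll fetch the salt tin.

Scaled: -18.7 cm / 80 = -0.2338, -18.2 cm / 80 = -0.2275.

Request:
servo_tool(
  moves=[
    [0,0,-0.05,0],
    [0,-0.0013,-0.1,0],
    [0,-0.0013,-0.15,0],
    [0,-0.0013,-0.1875,0],
    [0,-0.0013,-0.2125,0],
    [0,-0.0013,-0.2275,0],
    [0,-0.0013,-0.2338,0],
    [0,-0.0013,-0.2338,0],
    [0,-0.0013,-0.2338,0],
    [0,-0.0013,-0.2338,0],
  ],
)

```text
time: 20.07
ee_pos: [0.5822, -0.3146, 0.0154]
tcp_rot: [179.9, 0.1, 90.0]
wrist_force: [-0.2, 0.0, 0.7]
opening: 0.0768
grasp_force: 0.0
```

Request:
servo_tool(
  moves=[
    [0,0,0,0],
    [0,0,0,0],
    [0,0,0,0],
    [0,0,0,0],
    [0,0,0,0],
    [0,0,0,0],
    [0,0,0,0],
  ],
  claw=0.6,
)

```text
time: 20.65
ee_pos: [0.5817, -0.3145, 0.0146]
tcp_rot: [179.9, 0.0, 90.0]
wrist_force: [-1.1, 0.3, 6.2]
opening: 0.0512
grasp_force: 30.7
```

Scaled: 56 cm / 80 = 0.7, 53 cm / 80 = 0.6625.

Request:
servo_tool(
  moves=[
    [0,0,0.0375,0],
    [0,0,0.0875,0],
    [0,0,0.1375,0],
    [0,0,0.1875,0],
    [0,0,0.2375,0],
    [0,0.0125,0.275,0],
    [0,0.0625,0.275,0],
    [0,0.1125,0.275,0],
    [-0.0125,0.1625,0.275,0],
    [-0.0125,0.2125,0.275,0],
    [-0.025,0.2625,0.275,0],
    [-0.025,0.3125,0.275,0],
    [-0.0375,0.3625,0.275,0],
    [-0.0375,0.4125,0.275,0],
    [-0.05,0.4625,0.275,0],
    [-0.05,0.5125,0.275,0],
    [-0.0625,0.5625,0.275,0],
    [-0.0625,0.6125,0.275,0],
    [-0.0625,0.6625,0.275,0],
    [-0.0625,0.7,0.275,0],
  ],
)

```text
time: 22.32
ee_pos: [0.5304, 0.2488, 0.2333]
tcp_rot: [180.0, -0.0, 90.1]
wrist_force: [-0.3, 0.1, -1.6]
opening: 0.0516
grasp_force: 32.3
```

Request:
servo_tool(
  moves=[
    [0,0,0,0],
    [0,0,0,0],
    [0,0,0,0],
  ],
)

```text
time: 22.57
ee_pos: [0.531, 0.2456, 0.2331]
tcp_rot: [-180.0, 0.0, 90.0]
wrist_force: [0.3, -0.3, -2.0]
opening: 0.0512
grasp_force: 32.3
```

```bash
python3 - <<'E'
from h import *
import pickle
o=get_obs();im=camera('wrist');print(o['ee_pos'],o['opening']);np.save('w4.npy',im);pickle.dump(o,open('w4.pkl','wb'))
cv2.imwrite('pics/w4.png',im[:,:,::-1])
E
```

```text
[0.53103858 0.24564828 0.23314147] 0.05118669584707447
```

View pics/w4.png

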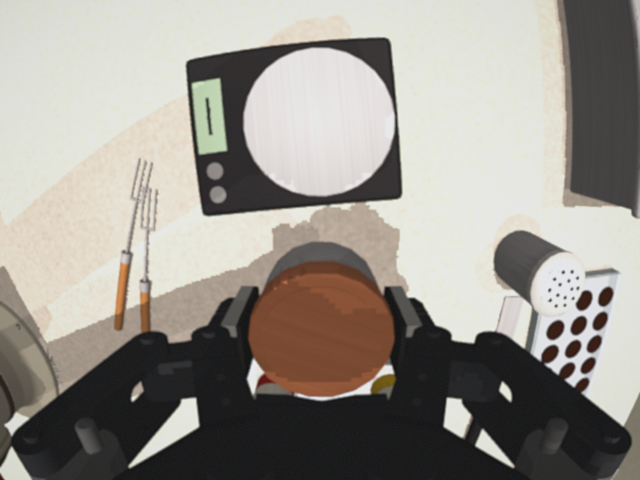

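The tin is held level at (320,325). The scale's pan disc is at (319,122), about 75 px in radius, and fully in view.

```bash
python3 - <<'E'
from h import *
import pickle
im=np.load('w4.npy');o=pickle.load(open('w4.pkl','rb'))
m=(cv2.cvtColor(im,cv2.COLOR_RGB2GRAY)>130).astype(np.uint8);m[:, :236]=0;m[:44]=0;m[200:]=0;m[:,398:]=0
m=cv2.morphologyEx(m,cv2.MORPH_OPEN,np.ones((7,7),np.uint8))
k=max(cv2.findContours(m,0,cv2.CHAIN_APPROX_NONE)[0],key=cv2.contourArea).reshape(-1,2)
P=onz('wrist',k,.044,o)[:,:2].astype(np.float32);print(cv2.fitEllipse(P),cv2.minEnclosingCircle(P))
E
```

```text
((0.5293669700622559, 0.33013731241226196), (0.13399150967597961, 0.1341092735528946), 114.67366027832031) ((0.5294459462165833, 0.3301186263561249), 0.06774691492319107)
```

Scaled: -18 cm / 80 = -0.225, -17.9 cm / 80 = -0.2238.

Request:
servo_tool(
  moves=[
    [0,0.05,0,0],
    [-0.0025,0.105,0,0],
    [-0.0025,0.105,-0.025,0],
    [-0.0025,0.105,-0.0625,0],
    [-0.0025,0.105,-0.1,0],
    [-0.0025,0.105,-0.1375,0],
    [-0.0025,0.105,-0.175,0],
    [-0.0025,0.105,-0.2,0],
    [-0.0025,0.105,-0.2125,0],
    [-0.0025,0.105,-0.22,0],
    [-0.0025,0.105,-0.2238,0],
    [-0.0025,0.105,-0.225,0],
    [-0.0025,0.105,-0.225,0],
    [-0.0025,0.105,-0.225,0],
    [-0.0025,0.105,-0.225,0],
  ],
)

```text
time: 23.87
ee_pos: [0.5299, 0.3301, 0.0546]
tcp_rot: [179.9, -0.1, 90.0]
wrist_force: [0.0, -0.6, 2.3]
opening: 0.0508
grasp_force: 32.6
```

Scaled: 15 cm / 80 = 0.1875, 11 cm / 80 = 0.1375.

Request:
servo_tool(
  moves=[
    [0,0,0,0],
    [0,0,0,0],
    [0,0,0,0],
    [0,0,0,0],
    [0,0,0,0],
    [0,0,0.0375,0],
    [0,0,0.0875,0],
    [0,0,0.1375,0],
    [0,0,0.1875,0],
    [0,-0.05,0.1875,0],
    [0,-0.1,0.1875,0],
    [0,-0.1,0.1875,0],
    [0,-0.1,0.1875,0],
    [0,-0.1,0.1875,0],
  ],
  claw=0.15,
)

```text
time: 25.03
ee_pos: [0.5292, 0.2498, 0.2033]
tcp_rot: [180.0, -0.0, 90.0]
wrist_force: [-0.1, 0.0, 0.2]
opening: 0.0725
grasp_force: 0.0
```

```bash
python3 - <<'E'
from h import *
o=get_obs();im=camera('wrist');print(o['ee_pos'])
discs(im,o,('copper',),.086)
cv2.imwrite('pics/w5.png',im[:,:,::-1]);cv2.imwrite('pics/s5.png',camera('scene')[:,:,::-1])
E
```

```text
[0.52924246 0.24976892 0.20327771]
copper px [111.2 305.8] ell [0.3481 0.1885] [0.0079 0.0838] circ 0.3468 0.1833 d 0.0643
copper px [321.8 121.9] ell [0.5303 0.3296] [0.0489 0.0494] circ 0.5305 0.3296 d 0.0505
```

View pics/w5.png

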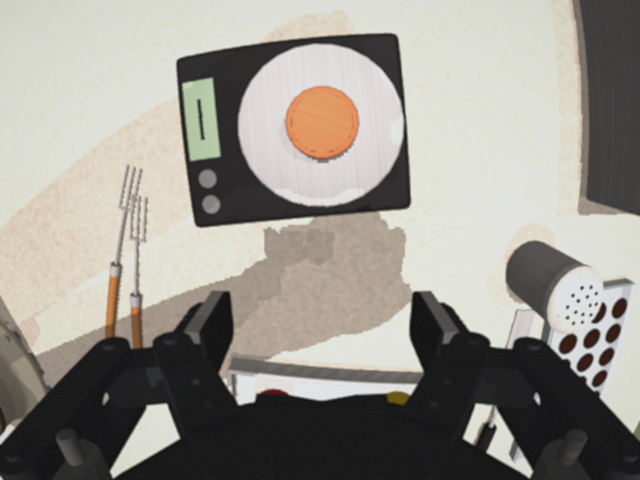

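The copper tin sits in the middle of the scale pan, with its disc at (322,122) and an offset of about 1 mm. Red goes back first.

Scaled: -22.5 cm / 80 = -0.2813, -9.3 cm / 80 = -0.1163.

Request:
servo_tool(
  moves=[
    [-0.0125,-0.05,0,0],
    [-0.025,-0.1,0,0],
    [-0.0375,-0.15,0,0],
    [-0.05,-0.2,0,0],
    [-0.0625,-0.25,0,0],
    [-0.0675,-0.2813,0,0],
    [-0.0675,-0.2813,0,0],
    [-0.0675,-0.2813,0,0],
    [-0.0675,-0.2813,-0.0375,0],
    [-0.0675,-0.2813,-0.075,0],
    [-0.0675,-0.2813,-0.1,0],
    [-0.0675,-0.2813,-0.1163,0],
    [-0.0675,-0.2813,-0.1163,0],
    [-0.0675,-0.2813,-0.1163,0],
    [-0.0675,-0.2813,-0.1163,0],
  ],
  claw=0.3,
)

```text
time: 26.38
ee_pos: [0.4758, 0.0257, 0.1112]
tcp_rot: [179.9, -0.0, 90.1]
wrist_force: [0.7, 0.1, -0.4]
opening: 0.0601
grasp_force: 0.0
```

Request:
servo_tool(
  moves=[
    [0,0,0,0],
    [0,0,0,0],
    [0,0,0,0],
    [0,0,0,0],
    [0,0,0,0],
    [0,0,0,0],
    [0,0,0,0],
  ],
  claw=0.8,
)

```text
time: 26.97
ee_pos: [0.4756, 0.0249, 0.1114]
tcp_rot: [179.9, -0.0, 90.0]
wrist_force: [-1.6, 0.6, 6.5]
opening: 0.0335
grasp_force: 29.7
```

Scaled: -39.9 cm / 80 = -0.4988, -36 cm / 80 = -0.45.

Request:
servo_tool(
  moves=[
    [0,0,0.025,0],
    [0,0,0.0625,0],
    [0,0,0.1,0],
    [0,0,0.1375,0],
    [0,0,0.175,0],
    [0,0,0.2125,0],
    [0,-0.05,0.2125,0],
    [0,-0.1,0.2125,0],
    [0,-0.15,0.2125,0],
    [0,-0.2,0.2125,0],
    [0,-0.25,0.2125,0],
    [0.0125,-0.3,0.2125,0],
    [0.0375,-0.3375,0.2125,0],
    [0.0625,-0.375,0.2125,0],
    [0.075,-0.4125,0.2125,0],
    [0.0875,-0.45,0.2125,0],
    [0.1,-0.4988,0.2125,0],
    [0.1,-0.4988,0.2125,0],
    [0.1,-0.4988,0.2125,0],
    [0.1,-0.4988,0.2125,0],
  ],
)

```text
time: 28.63
ee_pos: [0.555, -0.3744, 0.2795]
tcp_rot: [-179.9, -0.1, 90.0]
wrist_force: [-0.3, 0.3, -1.5]
opening: 0.0328
grasp_force: 31.0
```

Scaled: -16.9 cm / 80 = -0.2113, -16.8 cm / 80 = -0.21.

Request:
servo_tool(
  moves=[
    [0,0,-0.0375,0],
    [0,0,-0.075,0],
    [0,0,-0.1125,0],
    [0,0,-0.15,0],
    [0,0,-0.175,0],
    [0,0,-0.1938,0],
    [0,0,-0.205,0],
    [0,0,-0.21,0],
    [0,0,-0.2113,0],
    [0,0,-0.2113,0],
    [0,0,-0.2113,0],
    [0,0,-0.2113,0],
  ],
)

```text
time: 29.63
ee_pos: [0.5556, -0.3743, 0.1125]
tcp_rot: [179.9, 0.1, 90.0]
wrist_force: [-0.8, 0.8, 1.5]
opening: 0.0333
grasp_force: 31.3
```

Scaled: 33.4 cm / 80 = 0.4175, 31 cm / 80 = 0.3875.

Request:
servo_tool(
  moves=[
    [0,0,0,0],
    [0,0,0,0],
    [0,0,0,0],
    [0,0,0,0],
    [0,0,0,0],
    [0,0,0.0375,0],
    [0,0,0.075,0],
    [0,0,0.1125,0],
    [0,0.0375,0.1125,0],
    [-0.0025,0.0875,0.1125,0],
    [-0.0038,0.1375,0.1125,0],
    [-0.005,0.1875,0.1125,0],
    [-0.0063,0.2375,0.1125,0],
    [-0.0075,0.2875,0.1125,0],
    [-0.01,0.3375,0.1125,0],
    [-0.0125,0.3875,0.1125,0],
    [-0.0125,0.4175,0.1125,0],
    [-0.0125,0.4175,0.1125,0],
    [-0.0125,0.4175,0.1125,0],
    [-0.0125,0.4175,0.1125,0],
  ],
  claw=0.3,
)

```text
time: 31.3
ee_pos: [0.5452, -0.0405, 0.2013]
tcp_rot: [180.0, 0.0, 90.0]
wrist_force: [-0.2, 0.4, -1.0]
opening: 0.0601
grasp_force: 0.0
```

Scaled: -9.1 cm / 80 = -0.1138, -8 cm / 80 = -0.1.

Request:
servo_tool(
  moves=[
    [0,0,-0.0375,0],
    [0,0,-0.075,0],
    [0,0,-0.1,0],
    [0,0,-0.1138,0],
    [0,0,-0.1138,0],
    [0,0,-0.1138,0],
    [0,0,-0.1138,0],
  ],
)

```text
time: 31.88
ee_pos: [0.5459, -0.0408, 0.1119]
tcp_rot: [179.9, 0.0, 90.0]
wrist_force: [-0.1, -0.1, 1.6]
opening: 0.0598
grasp_force: 0.0
```

Request:
servo_tool(
  moves=[
    [0,0,0,0],
    [0,0,0,0],
    [0,0,0,0],
    [0,0,0,0],
    [0,0,0,0],
    [0,0,0,0],
    [0,0,0,0],
  ],
  claw=0.8,
)

```text
time: 32.47
ee_pos: [0.5458, -0.0402, 0.1117]
tcp_rot: [179.9, 0.0, 90.0]
wrist_force: [-1.2, -0.9, 6.2]
opening: 0.0335
grasp_force: 29.7
```

Scaled: -27.5 cm / 80 = -0.3438, -24 cm / 80 = -0.3.

Request:
servo_tool(
  moves=[
    [0,0,0.025,0],
    [0,0,0.0625,0],
    [0,0,0.1,0],
    [0,0,0.1375,0],
    [0,0,0.175,0],
    [0,0,0.2125,0],
    [0,-0.05,0.2125,0],
    [-0.0063,-0.1,0.2125,0],
    [-0.0125,-0.15,0.2125,0],
    [-0.0188,-0.2,0.2125,0],
    [-0.025,-0.25,0.2125,0],
    [-0.0275,-0.3,0.2125,0],
    [-0.0275,-0.3438,0.2125,0],
    [-0.0275,-0.3438,0.2125,0],
    [-0.0275,-0.3438,0.2125,0],
    [-0.0275,-0.3438,0.2125,0],
  ],
)

```text
time: 33.8
ee_pos: [0.5231, -0.3151, 0.28]
tcp_rot: [-180.0, -0.0, 90.0]
wrist_force: [0.1, 1.2, -2.4]
opening: 0.0332
grasp_force: 31.0
```

Scaled: -16.9 cm / 80 = -0.2113, -16.8 cm / 80 = -0.21.

Request:
servo_tool(
  moves=[
    [0,0,-0.0375,0],
    [0,0,-0.075,0],
    [0,0,-0.1125,0],
    [0,0,-0.15,0],
    [0,0,-0.175,0],
    [0,0,-0.1938,0],
    [0,0,-0.205,0],
    [0,0,-0.21,0],
    [0,0,-0.2113,0],
    [0,0,-0.2113,0],
    [0,0,-0.2113,0],
    [0,0,-0.2113,0],
  ],
)

```text
time: 34.8
ee_pos: [0.5238, -0.3149, 0.1129]
tcp_rot: [179.9, 0.0, 90.0]
wrist_force: [-1.8, 1.0, 6.7]
opening: 0.0331
grasp_force: 31.9
```

Scaled: 33.5 cm / 80 = 0.4188, 9.2 cm / 80 = 0.115.

Request:
servo_tool(
  moves=[
    [0,0,0,0],
    [0,0,0,0],
    [0,0,0,0],
    [0,0,0,0],
    [0,0,0,0],
    [0,0,0.0375,0],
    [0,0,0.075,0],
    [0,0,0.1125,0],
    [0.0125,0.0375,0.1125,0],
    [0.025,0.0813,0.1125,0],
    [0.0375,0.125,0.1125,0],
    [0.05,0.175,0.1125,0],
    [0.0625,0.225,0.1125,0],
    [0.075,0.275,0.1125,0],
    [0.0875,0.325,0.1125,0],
    [0.1,0.375,0.1125,0],
    [0.115,0.4188,0.1125,0],
    [0.115,0.4188,0.1125,0],
    [0.115,0.4188,0.1125,0],
    [0.115,0.4188,0.1125,0],
  ],
  claw=0.3,
)

```text
time: 36.47
ee_pos: [0.6151, 0.0197, 0.2011]
tcp_rot: [-180.0, 0.0, 90.0]
wrist_force: [0.4, -0.3, -0.3]
opening: 0.0601
grasp_force: 0.0
```

Scaled: -9.1 cm / 80 = -0.1138, -8 cm / 80 = -0.1.

Request:
servo_tool(
  moves=[
    [0,0,-0.0375,0],
    [0,0,-0.075,0],
    [0,0,-0.1,0],
    [0,0,-0.1138,0],
    [0,0,-0.1138,0],
    [0,0,-0.1138,0],
    [0,0,-0.1138,0],
  ],
)

```text
time: 37.05
ee_pos: [0.6159, 0.0193, 0.1122]
tcp_rot: [179.9, -0.0, 90.0]
wrist_force: [0.6, 0.1, -0.0]
opening: 0.06
grasp_force: 0.0
```

Request:
servo_tool(
  moves=[
    [0,0,0,0],
    [0,0,0,0],
    [0,0,0,0],
    [0,0,0,0],
    [0,0,0,0],
    [0,0,0,0],
    [0,0,0,0],
  ],
  claw=0.8,
)

```text
time: 37.63
ee_pos: [0.6157, 0.0198, 0.1118]
tcp_rot: [179.9, 0.0, 90.0]
wrist_force: [-0.7, 0.3, 5.9]
opening: 0.0333
grasp_force: 29.6
```

Scaled: -27.6 cm / 80 = -0.345, -24 cm / 80 = -0.3.

Request:
servo_tool(
  moves=[
    [0,0,0.025,0],
    [0,0,0.0625,0],
    [0,0,0.1,0],
    [0,0,0.1375,0],
    [0,0,0.175,0],
    [0,0,0.2125,0],
    [-0.0125,-0.05,0.2125,0],
    [-0.025,-0.1,0.2125,0],
    [-0.0375,-0.15,0.2125,0],
    [-0.05,-0.2,0.2125,0],
    [-0.0625,-0.25,0.2125,0],
    [-0.075,-0.3,0.2125,0],
    [-0.0775,-0.345,0.2125,0],
    [-0.0775,-0.345,0.2125,0],
    [-0.0775,-0.345,0.2125,0],
    [-0.0775,-0.345,0.2125,0],
  ],
)

```text
time: 38.97
ee_pos: [0.5531, -0.2561, 0.2801]
tcp_rot: [-180.0, -0.0, 90.0]
wrist_force: [0.6, -0.0, -1.8]
opening: 0.033
grasp_force: 31.0
```

Scaled: -16.9 cm / 80 = -0.2113, -16.8 cm / 80 = -0.21.

Request:
servo_tool(
  moves=[
    [0,0,-0.0375,0],
    [0,0,-0.075,0],
    [0,0,-0.1125,0],
    [0,0,-0.15,0],
    [0,0,-0.175,0],
    [0,0,-0.1938,0],
    [0,0,-0.205,0],
    [0,0,-0.21,0],
    [0,0,-0.2113,0],
    [0,0,-0.2113,0],
    [0,0,-0.2113,0],
    [0,0,-0.2113,0],
  ],
)

```text
time: 39.97
ee_pos: [0.5538, -0.2556, 0.1129]
tcp_rot: [179.9, 0.0, 90.1]
wrist_force: [-2.3, 2.3, 6.9]
opening: 0.0332
grasp_force: 31.8
```

Scaled: 19 cm / 80 = 0.2375, 14 cm / 80 = 0.175.

Request:
servo_tool(
  moves=[
    [0,0,0,0],
    [0,0,0,0],
    [0,0,0,0],
    [0,0,0,0],
    [0,0,0,0],
    [0,0,0.0375,0],
    [0,0,0.075,0],
    [0,0,0.125,0],
    [0,0,0.175,0],
    [0,0,0.2375,0],
    [-0.0038,-0.0375,0.2375,0],
    [-0.0038,-0.0675,0.2375,0],
    [-0.0038,-0.0675,0.2375,0],
    [-0.0038,-0.0675,0.2375,0],
    [-0.0038,-0.0675,0.2375,0],
    [-0.0038,-0.0675,0.2375,0],
  ],
  claw=0.3,
)

```text
time: 41.3
ee_pos: [0.5501, -0.3095, 0.301]
tcp_rot: [-180.0, -0.0, 90.0]
wrist_force: [-0.2, -0.0, -0.2]
opening: 0.0596
grasp_force: 0.0
```

```bash
python3 - <<'E'
from h import *
o=get_obs();im=camera('wrist');print(o['ee_pos'],o['time'])
discs(im,o);discs(im,o,('green',),.046)
s=camera('scene');cv2.imwrite('pics/w6.png',im[:,:,::-1]);cv2.imwrite('pics/s6.png',s[:,:,::-1])
for c in('red','yellow','blue'): print(c,blobs(mask(s,c)))
E
```

```text
[ 0.55012597 -0.30951495  0.30102225] 41.3
red px [327.9 292.9] ell [ 0.5567 -0.3733] [0.0304 0.031 ] circ 0.5569 -0.373 d 0.0322
yellow px [326.3 156.9] ell [ 0.5546 -0.2559] [0.0313 0.0317] circ 0.5547 -0.2558 d 0.0334
blue px [290.3 229. ] ell [ 0.525  -0.3153] [0.0305 0.0307] circ 0.525 -0.3156 d 0.0319
green px [370.  284.9] ell [ 0.6078 -0.4058] [0.0474 0.0496] circ 0.608 -0.4058 d 0.0509
red [([15, 73, 68, 77, 3381], [47.9, 111.1]), ([171, 287, 24, 31, 458], [182.1, 302.3]), ([0, 327, 52, 66, 912], [23.0, 348.3])]
yellow [([218, 219, 25, 21, 285], [229.8, 228.6]), ([223, 265, 21, 32, 475], [232.4, 281.0]), ([230, 303, 18, 9, 61], [238.9, 308.2])]
blue [([194, 267, 14, 13, 128], [200.1, 272.1]), ([195, 282, 18, 11, 127], [203.8, 286.9])]
```

View pics/s6.png

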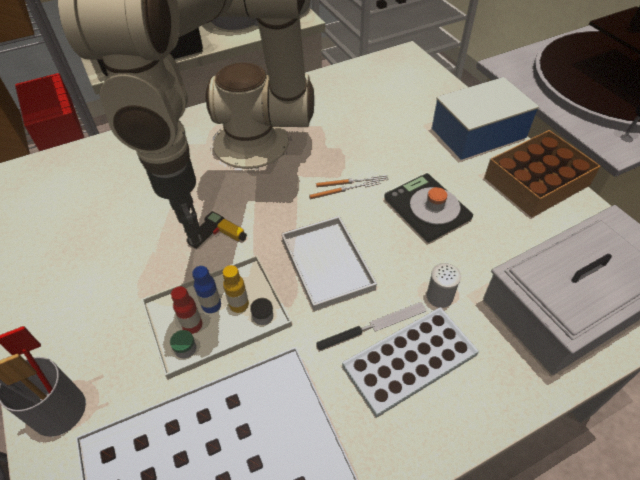

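The scene view shows all three bottles back on the tray, upright and about 2 mm or less from where they were measured. The green tin has not moved, the copper tin is on the scale at (437,197), the pan is empty and the gripper touches nothing.

```bash
python3 -c "
from workcell import *
print(job_done())"
```

```text
the job is handed in; nothing more can be done
None
```

The job is handed in: the salt tin is about 1 mm from the middle of the scale's pan, and all three bottles are back upright on the white tray within about 2 mm of where they stood. The black and green tins were left alone, and it took 41 s of robot time.

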